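# Hang the cart wheel on the sprung J-hook

## Task

Lift the spoked cart wheel by its rim out of the blue cradle and hang its rim on the J-hook: over the upturned tip, with the rim pushing the red sprung keeper back, then down into the throat between tip and keeper, so that it hangs there freely with the keeper closed against it. The hook's height is not measured, so feel for it and be gentle: no dropping or forcing the wheel onto the hook, and leave the other things on the bench where they are.

Things in the scene. Friction and masses are not known exactly. Their poses are not given: they have to be found in the camera images.
- cart_wheel: Spoked steel cart wheel, about 0.5 kg, upright in the cradle. Origin in the hub's centre; x axis is the axle, z up at the start. Rim: outer radius 100 mm, inner 88 mm, 20 mm wide along the axle, flat side faces. Hub 32 mm across, 24 mm long. Three spokes 16 mm wide: one straight down, two at 30 degrees above horizontal (+y, -y); the upper rim between them is open.
- rim_grip (a point): Point in the middle of the rim's section, 40 mm to the wheel's +y side of its top, 87 mm above its centre: a good place to grip the rim from above across its 20 mm width (the mirror place at -y is as good). It leaves the very top of the rim free for the hook.
- wheel_cradle: Blue steel cradle fixed to the bench. Origin under its middle, on the bench; x across the slot (along the axle), y along it. Base 90 x 130 x 8 mm; the wheel stands on it between two walls 24 mm apart inside, 100 mm long, flared at the top, 74 mm high over the bench; rubber chocks at the ends 20 mm high. Lift the wheel straight up. (Mind the fume hood: it hangs over x > 0.6, from 0.35 m up.)
- hook_stand: Stand fixed to the bench. Origin on the bench below the hook's throat; the hook's arm points to its -x, y = 0 is its centre plane. Base x = -29 to +121, y +-60, 10 mm thick; post 25 mm square at x = +66, 320 mm high. A yellow bracket on it (front x = +47, 38 mm wide, 30 mm below to 20 above the arm's top) carries the hook. Over 25 N between wheel and stand is too rough.
- tip_foot (a point): Point on the bench right below the upturned tip of the hook (17 mm to -x of the stand's origin). The hook is a round 10 mm bar clamped at an unmeasured height: the top of its arm lies 247 to 277 mm above the bench. The tip fills stand x = -22 to -12 mm; its rounded end stands 14 mm above the arm's top.
- keeper_foot (a point): Point on the bench right below the free keeper's flat face (2 mm to +x of the stand's origin). The red keeper is 24 mm wide, from 12 mm below to 32 mm above the arm's top. The free throat (14 mm) is narrower than the rim (20 mm): the rim must push the keeper back over 8 mm to go down behind the tip. Hung, the wheel's centre is 2 mm to -x of the origin, 88 mm below the arm's top.
- keeper (a joint): The red sprung keeper's travel along the arm in m: 0 free (face at x = +2 mm of the stand), growing as it is pushed to +x, hard stop at 0.014. Spring force about 2 N at 0, 3.8 N at 0.006 (closed on the hung rim), 5 N at 0.010, 6.2 N at 0.014.
- stub_plate: Bystander: steel plate 104 x 101 mm with a tube stub on it, 57 mm high; origin under the plate's middle.
- gas_nozzle: Bystander: copper-coloured gas nozzle, 25 x 68 x 25 mm, lying on the bench; origin under its middle.
- nut: Bystander: bright steel nut, 27 x 31 x 15 mm; origin under its middle.
- chipping_hammer: Bystander: chipping hammer with coil handle, 160 x 245 x 27 mm; origin on its underside near the head.
There are look-alikes about, which are no part of the job. Of the things shaped like the cart_wheel, the steel one is meant.

How it is judged:
On the way, in this order (a step that is already met when the one before it is completed fails the run):
1. the wheel is lifted clear of the cradle (height (world z) of cart_wheel above 0.16 m and contact force between cart_wheel and wheel_cradle below 0.05 N), for 0.2 s.
2. the rim presses the keeper back at least 7 mm (value of joint keeper above 0.007 m and contact force between cart_wheel and hook_stand above 2 N), for 0.2 s.
At the end, for the whole second after the job is handed in: The wheel hangs at rest by its rim in the throat of the hook: its centre within -9 to +6 mm in x and 20 mm in y of the stand's origin and 150 to 196 mm above the bench, its axle within 0.15 rad of the hook's arm, and the keeper closed on the rim (travel 4 to 9 mm) (x of cart_wheel in the frame of hook_stand between -0.009 and 0.006 m and y of cart_wheel in the frame of hook_stand between -0.02 and 0.02 m and height (world z) of cart_wheel between 0.15 and 0.196 m and value of joint keeper between 0.004 and 0.009 m and angle between the x axis of cart_wheel and the x axis of hook_stand, either way round below 0.15 rad and contact force between cart_wheel and hook_stand above 2 N and linear speed of cart_wheel below 0.03 m/s and angular speed of cart_wheel below 0.3 rad/s); the robot touches nothing.
It fails at once if the wheel is forced or dropped onto the hook (more than 25 N between wheel and stand) (contact force between cart_wheel and hook_stand above 25 N).
It fails at once if a bystander is moved by more than 20 mm (distance of any of stub_plate, gas_nozzle, nut, chipping_hammer from where it was at the start of the episode above 0.02 m).
It also fails if it takes over 61 s, if anything falls off the work surface, if the arm or the gripper's body presses on something with over 40 N, if the wrist force passes 120 N, or if a joint passes its speed limit or range.

## Robot

A 6-joint arm with a two-finger parallel gripper is mounted at the origin on a cart in front of the work surface, level with it; the furniture and walls round the work are solid. World frame = base frame: x ahead of the robot, y to its left, z up, the work surface at z = 0. Lengths are in m, angles in rad, forces in N, time in s.
With the tool pointing down it reaches from about 0.35 to 0.975 m from the base axis. Payload 4.9 kg.
Tool frame: the origin (TCP) lies at the very end of the fingers, on their centre line; the grasp point (between the pads) lies 19 mm behind it (grasp_offset is the distance from the TCP to the grasp point, in m); x points along the fingers, y is the direction in which the jaws open and shut, and the axes are right-handed (so a half turn about x gives the same grasp; the last joint's range is limited). The gripper opens to 85 mm and grips with 20 to 120 N. Pads are 22 mm wide; open, the fingers measure 114 mm over their backs; the gripper's body (76 mm by 85 mm) begins 54 mm behind the grasp point. The pads swing forward as they close: fully open they stand 13 mm farther back than shut.
Start: joints at [-1.292, 0.053, 1.613, -0, 1.476, -0.119], TCP at [0.242, -0.576, 0.231] pointing down, gripper open.
Joint ranges: [-3.01, 3.01], [-1.01, 2.22], [0.06, 2.58], [-1.02, 4.17], [0.09, 2.62], [-3.14, 3.14]. Speed limits (rad/s): [2.57, 2.57, 3.14, 3.14, 3.14, 3.14].

## Interface

Orientations are given as a rotation vector (axis times angle).
In Python, from station import get_obs, get_image, camera_model, finish_job, grasp_offset gives the robot as it stands.
- The arm moves only by the shell command python3 -m crank 'ROWS' [OPENING] [FORCE]. ROWS is JSON, a list that holds one entry, the list of rows, each a list of 4 numbers: the shift along the world's x, y, z in m, then the turn about the world's z in degrees. In form: [[[dx, dy, dz, turn], ...]]. A call has 1 to 5 rows; each row is the pose to reach, as a shift and turn from the pose commanded when the call began; what a row does not reach only later rows make up. A row lasts 1/12 s, in which the tool goes at most 41.7 mm and 7.16 degrees, less where a joint would pass 70% of its speed; a pose out of reach is approached as far as the arm can. A call with a gripper value outside its range is refused whole. OPENING is the opening, from 0 (shut) to 1 (fully open), set as the call begins (- or left out, the last holds). The fingers move at their own pace and stop on an object; FORCE is the grip in N (left out, the last holds). Time passes only in rows, so rows that repeat a pose let the fingers close. It gives the time, the measured TCP pose, the force and the opening at its end, in the units of the state.
- get_obs(): the state, without advancing time (a new reading comes with each control period).
- get_image(name): name is "scene" or "side" or "wrist"; returns (picture, depth): 420x560x3 uint8, red, green, blue; 420x560 float32, m along the optical axis (not along the pixel's ray), 0 where there is no reading.
- camera_model(name): a dict with "fx", "fy", "cx", "cy" (pixels), "xyz" and "attitude" of the camera in the world. Camera axes: x right, y down, z forward; pixel columns grow to the right and rows downward; lengths in m; the calibration is good to about 2 mm. A picture is of the moment at which its call begins: read the wrist's pose just before it. camera_model takes no time and is no camera call; for the wrist camera it gives the pose at the moment of the call.
- finish_job(): hands the job in, once; it reports no verdict.
The state is a dict: "t": time; "q": joint angles; "dq": joint speeds; "effort": joint torques, N m; "tool_pos": TCP position; "tool_rot": TCP orientation; "contact_force": force on the tool from outside, world axes, zero at the start; "wrist_torque": the same for the moment, N m; "opening": finger opening in m.
Only numpy, scipy, OpenCV 4.12 (cv2) and the standard library are available. Lean on these libraries where they do the work, as an engineer would, in place of code of your own. Each camera call takes 0.05 s, during which the arm holds its last target.

## Working session

There is one attempt and no reset: what is moved stays moved. The work goes in short steps, Python scripts to look and compute and a shell command to move; the robot and the scene stay as the last step left them, time stands still between calls to the robot, and variables do not carry over. Pictures are saved under pics/ and viewed, and the job is handed in when it is done.

```bash
ls; mkdir -p pics
python3 - <<'E'
from station import *
import cv2,numpy as np
print(get_obs()); print(grasp_offset)
for n in ["scene","side","wrist"]:
    m=camera_model(n); print(n,m)
    p,d=get_image(n); cv2.imwrite(f"pics/{n}0.png",p[:,:,::-1]); np.savez(f"pics/{n}0.npz",p=p,d=d,m=np.array(m,dtype=object))
E
```

```text
pics
{'t': 0.0, 'q': array([-1.29201652e+00,  5.33515158e-02,  1.61434311e+00, -1.01472446e-08,
        1.47600931e+00, -1.18959217e-01]), 'dq': array([-1.00826852e-03,  6.59814560e-04,  5.53557806e-04,  8.26168908e-05,
        8.89347319e-04, -4.88570796e-04]), 'effort': array([ 2.68477903e-03, -3.93677437e+01, -3.70173275e+01, -8.13485258e-06,
        7.04422957e-03, -6.60351390e-06]), 'tool_pos': array([ 0.24192893, -0.5755757 ,  0.23003701]), 'tool_rot': array([ 2.00366275,  0.40599059, -2.00400727]), 'contact_force': array([ 0.16276785, -0.21463503,  0.70124489]), 'wrist_torque': array([ 0.00772214, -0.03743386, -0.0324463 ]), 'opening': 0.08538762067177483}
0.0187
scene {'fx': 452.56609793730655, 'fy': 452.56609793730655, 'cx': 280.1387772842177, 'cy': 204.22032264564876, 'xyz': array([-0.30849226,  0.58022568,  0.82797231]), 'attitude': array([-1.23503027,  2.05273502, -1.15279397])}
side {'fx': 413.012237830209, 'fy': 413.012237830209, 'cx': 278.6689851653366, 'cy': 216.05256521493084, 'xyz': array([0.07961001, 0.73426607, 0.79294486]), 'attitude': array([-0.84478328,  2.43743243, -1.23753766])}
wrist {'fx': 319.3356498831298, 'fy': 319.3356498831298, 'cx': 284.40375079009453, 'cy': 209.42253245553744, 'xyz': array([ 0.31596023, -0.54390518,  0.3717733 ]), 'attitude': array([ 2.38518268, -1.58426726, -0.26061778])}
```

View pics/scene0.png

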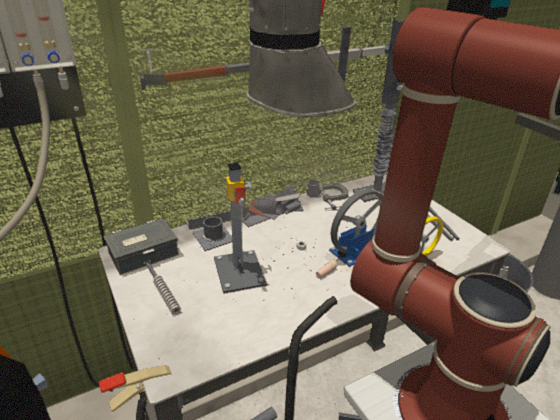

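View pics/side0.png

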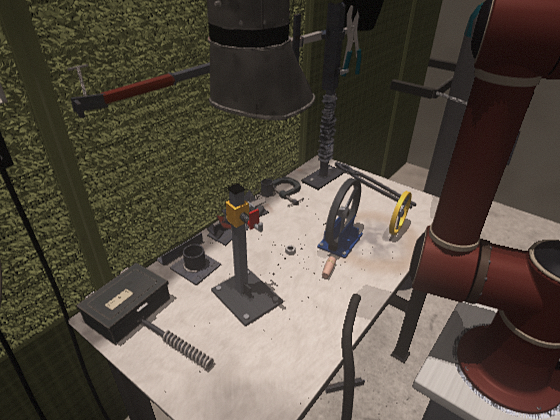

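View pics/wrist0.png

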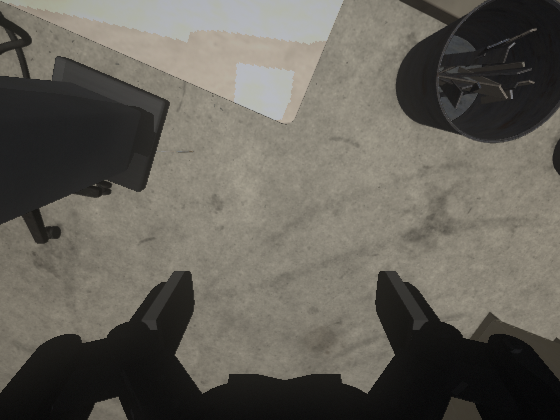

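Scene: the dark steel wheel in the blue cradle is at about (365,225) in scene and (343,215) in side. A yellow look-alike is at (430,235) and (400,215). The hook stand is at (240,230) and (238,250). The wheel meant is the dark steel one in the blue cradle. I'll confirm that in an enlarged crop and measure.

```bash
cat > h.py <<'E'
import numpy as np,cv2
from scipy.spatial.transform import Rotation as R
def load(n):
    z=np.load(f"pics/{n}.npz",allow_pickle=True); return z['p'],z['d'],z['m'].item()
def cloud(d,m):
    v,u=np.mgrid[:d.shape[0],:d.shape[1]]
    c=np.stack([(u-m['cx'])/m['fx']*d,(v-m['cy'])/m['fy']*d,d],-1)
    return c@R.from_rotvec(m['attitude']).as_matrix().T+m['xyz']
def ray(m,u,v):
    r=R.from_rotvec(m['attitude']).apply([(u-m['cx'])/m['fx'],(v-m['cy'])/m['fy'],1]); return r
def onplane(m,u,v,z):
    r=ray(m,u,v); return m['xyz']+r*(z-m['xyz'][2])/r[2]
E
python3 - <<'E'
from h import *
for n in ['scene0','side0']:
    p,d,m=load(n); X=cloud(d,m)
    hsv=cv2.cvtColor(p,cv2.COLOR_RGB2HSV)
    print(n,'bench z',[X[v,u].round(4) for u,v in ([(290,220),(200,290),(330,300)] if n=='scene0' else [(200,300),(300,300),(390,265)])])
    for name,lo,hi in [('blue',(100,120,30),(125,255,255)),('yel',(15,150,80),(35,255,255)),('red',(0,150,60),(6,255,255))]:
        k=cv2.inRange(hsv,lo,hi); 
        nn,l,st,c=cv2.connectedComponentsWithStats(k)
        for i in range(1,nn):
            if st[i,4]>30:
                P=X[l==i]; P=P[d[l==i]>0]
                if len(P) and np.all(np.abs(P.mean(0)-[.5,0,.3])<.6): print(name,st[i],np.percentile(P,2,axis=0).round(3),np.median(P,0).round(3),np.percentile(P,98,axis=0).round(3))
    a=cv2.resize(p[150:310,190:470] ,None,fx=2.8,fy=2.8,interpolation=cv2.INTER_CUBIC)
    cv2.imwrite(f'pics/{n}c.png',a[:,:,::-1])
E
```

```text
scene0 bench z [array([ 7.423e-01, -4.950e-02,  7.000e-04]), array([0.5629, 0.3248, 0.0015]), array([0.3512, 0.0597, 0.0299])]
blue [48 51 11 11 36] [0.828 0.517 0.552] [0.833 0.526 0.567] [0.847 0.537 0.571]
blue [330 226  44  40 691] [ 0.467 -0.178  0.008] [ 0.493 -0.109  0.047] [ 0.537 -0.075  0.077]
yel [226 176  18  25 200] [0.579 0.064 0.065] [0.586 0.214 0.274] [0.999 0.221 0.285]
yel [422 216  21  40 229] [ 0.148 -0.358  0.009] [ 0.4   -0.333  0.067] [0.416 0.026 0.383]
red [412   7  50  16 203] [ 0.159 -0.796  0.569] [0.199 0.046 0.721] [0.916 0.067 0.723]
red [460  12  16  16  77] [ 0.135 -0.833  0.563] [0.148 0.037 0.719] [0.9   0.048 0.723]
red [478  18  12   9  36] [ 0.117 -0.259  0.666] [0.127 0.027 0.718] [0.347 0.034 0.72 ]
red [490  19  29  13 125] [0.08  0.002 0.712] [0.104 0.019 0.718] [0.125 0.034 0.72 ]
red [396  21  66  51 693] [0.13  0.064 0.663] [0.166 0.078 0.689] [0.218 0.092 0.703]
red [518  24  42  15 178] [ 0.037 -0.008  0.713] [0.06  0.007 0.718] [0.087 0.021 0.72 ]
red [394  41  22  14  85] [0.184 0.087 0.668] [0.202 0.091 0.675] [0.218 0.097 0.683]
red
[... 2373 characters left out ...]
 191  20  39 172] [ 0.388 -0.314  0.056] [ 0.396 -0.244  0.116] [ 0.405 -0.222  0.136]
yel [394 199  17  34 109] [ 0.393 -0.354  0.004] [ 0.399 -0.335  0.027] [ 0.407 -0.271  0.083]
yel [225 200  24  27 360] [0.58  0.186 0.234] [0.589 0.215 0.266] [0.621 0.222 0.281]
red [492   6  68  20 571] [0.147 0.067 0.683] [0.177 0.078 0.691] [0.217 0.092 0.699]
red [146  75  26   8  78] [0.904 0.092 0.46 ] [0.92  0.117 0.463] [0.935 0.145 0.466]
red [103  81  42  15 145] [0.925 0.154 0.453] [0.944 0.203 0.457] [0.961 0.247 0.461]
red [247 209  12  20  95] [ 0.536 -0.008  0.069] [0.541 0.218 0.275] [0.753 0.225 0.293]
red [511 284  28  14 102] [0.023 0.059 0.257] [0.038 0.066 0.263] [0.062 0.074 0.274]
```

View pics/side0c.png

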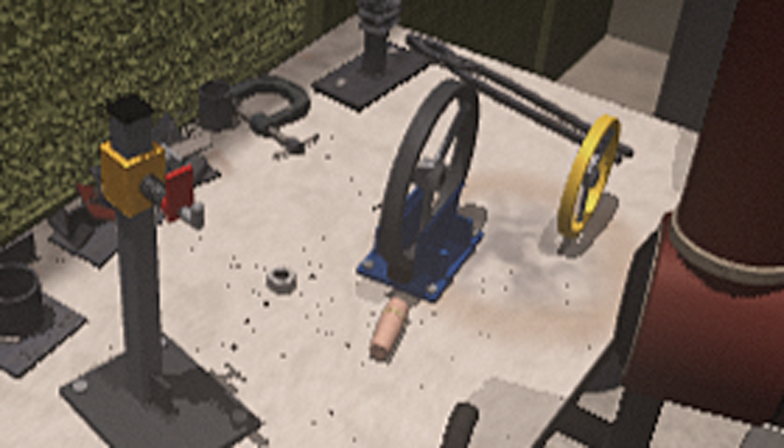

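View pics/scene0c.png

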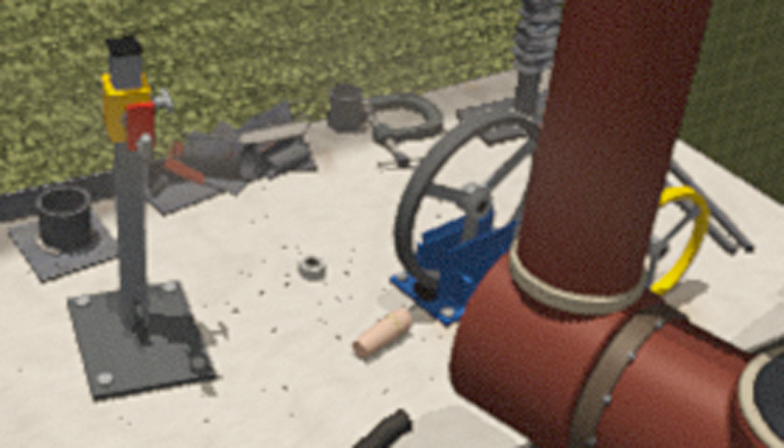

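The crops confirm it: the steel-coloured spoked wheel stands in the blue cradle (side crop about (430,175), scene crop about (460,200)). The yellow wheel at side crop (590,175) is the decoy. Next I'll measure the wheel plane, the stand yaw and the hook height.

Run:
```python
from h import *
for n in ['scene0','side0']:
    p,d,m=load(n); X=cloud(d,m); ok=d>0
    P=X[ok]; rgb=p[ok].astype(int)
    # wheel: above cradle
    s=(P[:,2]>.085)&(P[:,2]<.24)&(P[:,0]>.42)&(P[:,0]<.62)&(P[:,1]>-.28)&(P[:,1]<.02)
    s&=rgb.max(1)-rgb.min(1)<40
    Q=P[s]
    # ransac plane vertical
    best=None;rng=np.random.default_rng(0)
    for _ in range(500):
        a,b=Q[rng.choice(len(Q),2,False)]; dd=(b-a)[:2]
        if np.linalg.norm(dd)<.08: continue
        nn=np.array([dd[1],-dd[0]])/np.linalg.norm(dd); 
        r=np.abs((Q[:,:2]-a[:2])@nn); c=(r<.004).sum()
        if best is None or c>best[0]: best=(c,nn,a[:2])
    c,nn,a=best; nn=nn*np.sign(nn[0]); In=Q[np.abs((Q[:,:2]-a)@nn)<.004]
    dirv=np.linalg.svd(In[:,:2]-In[:,:2].mean(0),full_matrices=False)[2][0]
    nn=np.array([dirv[1],-dirv[0]]); nn*=np.sign(nn[0])
    print(n,len(Q),c,'normal yaw deg',np.degrees(np.arctan2(nn[1],nn[0])),'offset',np.median(In[:,:2]@nn),'ztop',np.percentile(Q[:,2],99.5),'Q spread along n',np.percentile(Q[:,:2]@nn,[2,50,98]))
    t=np.array([-nn[1],nn[0]]); print('along t',np.percentile(In[:,:2]@t,[.5,50,99.5]), 'zr',In[:,2].min(),In[:,2].max())
    # top points of rim
    T=Q[Q[:,2]>np.percentile(Q[:,2],99.5)-.008]; print('top mean',T.mean(0), T.min(0),T.max(0))
    # stand
    s=(P[:,0]>.45)&(P[:,0]<.75)&(P[:,1]>.1)&(P[:,1]<.32)
    S=P[s]; C=rgb[s]
    hi=S[:,2]>.225
    print('stand hi',np.percentile(S[hi],[1,50,99],axis=0).round(3))
    v,u=np.nonzero(ok&(X[...,0]>.45)&(X[...,0]<.75)&(X[...,1]>.1)&(X[...,1]<.32)&(X[...,2]>.005)&(X[...,2]<.016)&(p.max(2)<110))
    B=X[v,u][:,:2].astype(np.float32)
    print('base rect',len(B),cv2.minAreaRect(B))
    np.save(f'pics/{n}_b.npy',B)
    a=cv2.resize(p[165:245,210:290],None,fx=7,fy=7,interpolation=cv2.INTER_CUBIC)
    cv2.imwrite(f'pics/{n}h.png',a[:,:,::-1])
```

```text
scene0 905 438 normal yaw deg 8.161942517845555 offset 0.4799851721347687 ztop 0.20913338732889997 Q spread along n [0.47239499 0.48156565 0.49571131]
along t [-0.28464698 -0.17728784 -0.10871462] zr 0.08520765017419596 0.2096258781261986
top mean [ 0.50671063 -0.1328947   0.20544373] [ 0.49395788 -0.17427249  0.20118147] [ 0.52255599 -0.09706609  0.21002647]
stand hi [[0.515 0.163 0.236]
 [0.586 0.21  0.281]
 [0.617 0.223 0.324]]
base rect 881 ((0.6258993148803711, 0.20087918639183044), (0.1293788105249405, 0.2511617839336395), 83.90203094482422)
side0 851 392 normal yaw deg 5.851812424382692 offset 0.48769659514988484 ztop 0.20517743174010658 Q spread along n [0.48157674 0.49040301 0.50237696]
along t [-0.28528652 -0.16913201 -0.08737607] zr 0.0857654350775946 0.20538968990033502
top mean [ 0.50812056 -0.13040216  0.20175746] [ 0.49684491 -0.16837743  0.19726089] [ 0.52084316 -0.09160538  0.20553768]
stand hi [[0.516 0.165 0.232]
 [0.587 0.212 0.272]
 [0.621 0.224 0.319]]
base rect 1832 ((0.6250007152557373, 0.20049427449703217), (0.1352086067199707, 0.2521839141845703), 84.43917846679688)
```

View pics/side0h.png

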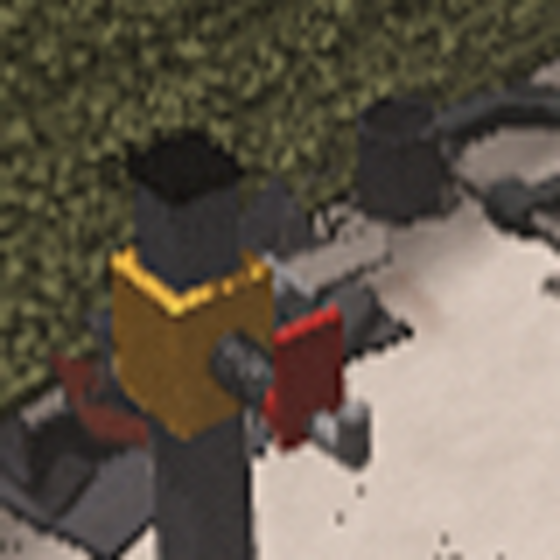

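View pics/scene0h.png

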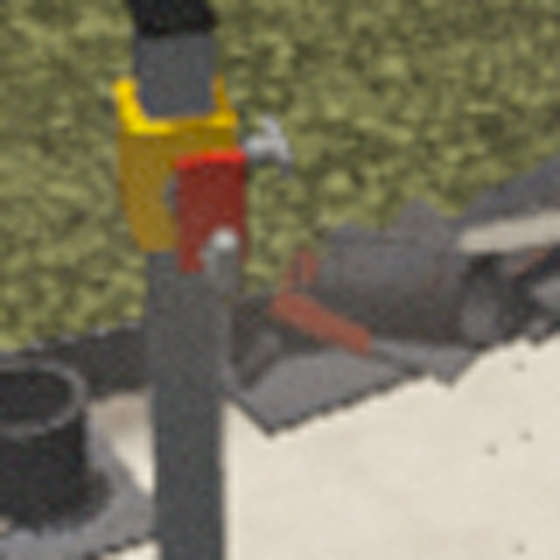

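Run:
```python
from h import *
p,d,m=load('scene0')
A=[onplane(m,u,v,.01)[:2] for u,v in [(214.3,256.1),(253.6,251.1),(267.1,284.3),(224.6,291.8)]]
A=np.array(A);print(A.round(4), A.mean(0)); print([ (np.linalg.norm(A[i]-A[i-1]).round(4),np.degrees(np.arctan2(*(A[i]-A[i-1])[::-1])).round(1)) for i in range(4)])
for n in ['scene0','side0']:
    p,d,m=load(n); X=cloud(d,m)
    k=((d>0)&(X[...,2]>.003)&(X[...,2]<.018)&(p.max(2)<130)).astype(np.uint8)
    nn,l,st,c=cv2.connectedComponentsWithStats(k)
    i=[j for j in range(1,nn) if 450<st[j,4] and .45<np.median(X[l==j][:,0])<.75 and np.median(X[l==j][:,1])>.1]
    for j in i:
        B=X[l==j][:,:2].astype(np.float32); print(n,st[j],cv2.minAreaRect(B), B.mean(0))
    # yellow bracket, red keeper, post
    hsv=cv2.cvtColor(p,cv2.COLOR_RGB2HSV)
    y=cv2.inRange(hsv,(15,130,50),(35,255,255))>0
    y&=(d>0)&(X[...,2]>.22)&(X[...,0]>.5)&(X[...,0]<.65)
    Y=X[y];print('yellow',len(Y),np.percentile(Y,[1,5,50,95,99],axis=0).round(4)); 
    r=((cv2.inRange(hsv,(0,130,40),(8,255,255))>0)|(cv2.inRange(hsv,(172,130,40),(180,255,255))>0))&(d>0)&(X[...,2]>.24)&(X[...,0]>.5)&(X[...,0]<.65)&(X[...,1]>.15)
    Y=X[r];print('red',len(Y),np.percentile(Y,[1,5,50,95,99],axis=0).round(4)); 
    F=Y[(Y[:,2]<np.percentile(Y[:,2],88))]; a=np.polyfit(F[:,1],F[:,0],1); print('face x=a*y+b',a,'yaw',np.degrees(np.arctan(-a[0])), np.std(F[:,0]-np.polyval(a,F[:,1])))
    t=(d>0)&(X[...,0]>.45)&(X[...,0]<.537)&(X[...,1]>.15)&(X[...,1]<.27)&(X[...,2]>.2)
    Y=X[t];print('tip',len(Y),Y.round(4).tolist()[:40])
```

```text
[[0.6681 0.2427]
 [0.6378 0.1325]
 [0.4935 0.1625]
 [0.5185 0.2734]] [0.57946115 0.20278615]
[(np.float64(0.1527), np.float64(-11.6)), (np.float64(0.1142), np.float64(-105.4)), (np.float64(0.1474), np.float64(168.3)), (np.float64(0.1137), np.float64(77.3))]
scene0 [ 214  251   54   42 1389] ((0.5800328254699707, 0.20274458825588226), (0.12122923135757446, 0.15384195744991302), 77.77645874023438) [0.5678769  0.20848772]
yellow 202 [[0.5779 0.18   0.2359]
 [0.5797 0.1874 0.2393]
 [0.586  0.2137 0.2746]
 [0.6155 0.2205 0.2845]
 [0.6216 0.2214 0.2849]]
red 117 [[0.5345 0.2023 0.2552]
 [0.5356 0.2034 0.2602]
 [0.5393 0.2147 0.2809]
 [0.5448 0.223  0.2956]
 [0.5683 0.2233 0.2973]]
face x=a*y+b [0.1194141  0.51483291] yaw -6.809678104670044 0.006292580919539437
tip 70 [[0.5349, 0.2066, 0.2975], [0.5359, 0.2189, 0.2974], [0.5356, 0.2063, 0.2943], [0.5344, 0.2196, 0.2957], [0.5354, 0.2065, 0.2918], [0.5363, 0.2035, 0.2905], [0.5366, 0.2008, 0.2897], [0.537, 0.2186, 0.2914], [0.5368, 0.2085, 0.2888], [0.5362, 0.2062, 0.2858], [0.5359, 0.2038, 0.2853], [0.5347, 0.2017, 0.2854], [0.5348, 0.2044,
[... 1858 characters left out ...]
171, 0.2733], [0.5193, 0.2148, 0.2723], [0.5221, 0.2212, 0.2722], [0.5209, 0.2195, 0.2717], [0.518, 0.2196, 0.2732], [0.517, 0.2177, 0.2725], [0.516, 0.2156, 0.2718], [0.536, 0.2148, 0.2589], [0.5333, 0.2147, 0.2602], [0.5318, 0.2132, 0.26], [0.522, 0.2214, 0.2697], [0.5196, 0.2211, 0.2707], [0.5177, 0.22, 0.271], [0.5162, 0.2186, 0.2709], [0.5144, 0.2176, 0.2711], [0.5363, 0.2178, 0.258], [0.5334, 0.2179, 0.2594], [0.5331, 0.215, 0.2578], [0.5292, 0.2163, 0.2605], [0.5222, 0.2212, 0.2669], [0.5197, 0.2209, 0.268], [0.5163, 0.2218, 0.2701], [0.5168, 0.2179, 0.2675], [0.5162, 0.2155, 0.2664], [0.5352, 0.2191, 0.2567], [0.5332, 0.2181, 0.257], [0.5307, 0.2178, 0.258], [0.5283, 0.2174, 0.2589]]
```

Run:
```python
from h import *
from station import *
o=get_obs(); T=R.from_rotvec(o['tool_rot']).as_matrix(); print(T.round(3)); print('jaw yaw',np.degrees(np.arctan2(T[1,1],T[0,1])))
for n in ['scene0','side0']:
    p,d,m=load(n); X=cloud(d,m); P=X[d>0]
    s=(P[:,2]>.33)&(P[:,2]<.6)&(P[:,0]>.4)&(P[:,0]<.95)&(abs(P[:,1])<.4); H=P[s]
    print('hood',np.percentile(H,[0.5,5,50,95,99.5],axis=0).round(3))
    h=H[H[:,2]<.4]; print(len(h),h.min(0),h.max(0))
    u,v=((330,300) if n=='scene0' else (350,310)); print(X[v,u])
    for (u,v) in ([(326,302),(300,330),(292,370)] if n=='scene0' else [(355,298),(349,340),(352,390)]): print(u,v,X[v-2:v+3,u-2:u+3].reshape(-1,3).mean(0).round(3))
```

```text
[[-0.     0.387 -0.922]
 [ 0.002 -0.922 -0.387]
 [-1.    -0.002 -0.   ]]
jaw yaw -67.2101018692978
hood [[ 0.628 -0.396  0.354]
 [ 0.634 -0.387  0.402]
 [ 0.668  0.001  0.486]
 [ 0.914  0.134  0.585]
 [ 0.944  0.263  0.598]]
420 [ 0.62825028 -0.3997676   0.33018791] [ 0.77410202 -0.02173676  0.39999456]
[0.35118006 0.05970244 0.02987435]
326 302 [0.353 0.07  0.027]
300 330 [0.303 0.175 0.028]
292 370 [ 0.262  0.217 -0.042]
hood [[ 0.63  -0.397  0.351]
 [ 0.637 -0.388  0.405]
 [ 0.695  0.044  0.487]
 [ 0.924  0.161  0.586]
 [ 0.945  0.316  0.599]]
447 [ 0.6269723  -0.39957935  0.33128374] [0.77410907 0.00740161 0.39994281]
[0.34201811 0.09851691 0.025465  ]
355 298 [0.351 0.059 0.028]
349 340 [0.292 0.197 0.055]
352 390 [ 0.285  0.127 -0.224]
```

```bash
python3 -m crank '[[[0.02,0.03,0.02,6],[0.04,0.065,0.045,12],[0.065,0.1,0.06,18],[0.09,0.134,0.06,25],[0.11,0.165,0.06,31]]]' 0.6 80; python3 -m crank '[[[0.022,0.033,0,6],[0.044,0.066,0,12],[0.066,0.099,0,18],[0.088,0.132,0,25],[0.11,0.165,0,31]]]' ; python3 -m crank '[[[0.022,0.033,0,6],[0.04,0.06,0,10],[0.05,0.074,0,12],[0.05,0.074,0,12],[0.05,0.074,0,12]]]'
```

```text
t: 0.57
tool_pos: [0.3505, -0.4143, 0.2931]
tool_rot: [1.654, 0.841, -1.653]
contact_force: [1.0, 0.1, 0.4]
opening: 0.0511
t: 0.98
tool_pos: [0.4601, -0.2482, 0.291]
tool_rot: [1.272, 1.168, -1.272]
contact_force: [0.8, -0.7, 0.8]
opening: 0.0508
t: 1.4
tool_pos: [0.5096, -0.1754, 0.2908]
tool_rot: [1.12, 1.264, -1.121]
contact_force: [-0.5, -0.9, -0.2]
opening: 0.0513
```

```bash
cat > shot.py <<'E'
import sys
from station import *
import cv2,numpy as np
tag=sys.argv[1]
o=get_obs(); print('t',o['t'],o['tool_pos'].round(4),'F',o['contact_force'].round(2),o['opening'])
for n in sys.argv[2:]:
    m=camera_model(n); p,d=get_image(n); cv2.imwrite(f"pics/{n}{tag}.png",p[:,:,::-1]); np.savez(f"pics/{n}{tag}.npz",p=p,d=d,m=np.array(m,dtype=object))
E
python3 shot.py 1 wrist
```

```text
t 1.4 [ 0.5096 -0.1754  0.2908] F [-0.46 -0.87 -0.24] 0.05127381046884336
```

View pics/wrist1.png

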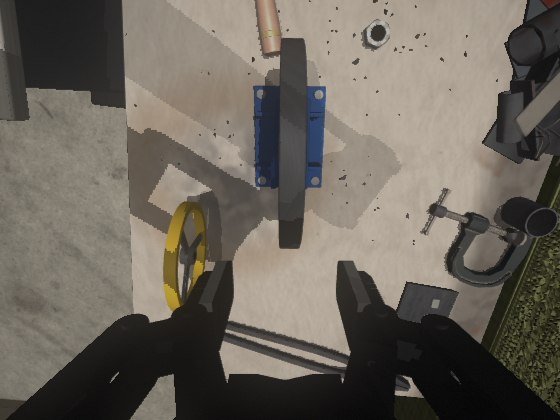

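The wrist view shows the rim edge-on at columns 279–306, rows 38–248, over the blue cradle. The fingers are at columns 233 and 338 and the yellow decoy is at (187,255). Next I'll measure the rim's line.

Run:
```python
from h import *
from station import get_obs
p,d,m=load('wrist1'); X=cloud(d,m)
v,u=np.mgrid[:420,:560]
k=(d>0)&(v<255)&(u>262)&(u<322)&(X[...,2]>.10)&(X[...,2]<.25)
P=X[k]; print(len(P),P[:,2].max())
a=np.polyfit(P[:,1],P[:,0],1); print('line',a,'normal yaw',np.degrees(np.arctan(-a[0])))
# edges per bins of y for top points
T=P[P[:,2]>.13]
for lo in np.arange(-.23,-.03,.02):
    B=T[(T[:,1]>lo)&(T[:,1]<lo+.02)]
    if len(B)>5: print(round(lo+.01,3),len(B),np.percentile(B[:,0],[2,98]).round(4),B[:,0].mean().round(4),np.percentile(B[:,2],90).round(4))
# circle fit in (y',z)
a2=np.polyfit(T[:,1],T[:,0],1);th=np.arctan(-a2[0]);print(np.degrees(th))
O=T[T[:,2]>.14]; s=O[:,1]/np.cos(th)
A=np.c_[2*s,2*O[:,2],np.ones(len(s))];c=np.linalg.lstsq(A,s**2+O[:,2]**2,rcond=None)[0];print('s0,z0',c[:2],'r',np.sqrt(c[2]+c[0]**2+c[1]**2))
k=cv2.inRange(cv2.cvtColor(p,cv2.COLOR_RGB2HSV),(100,120,30),(125,255,255))>0
B=X[k&(d>0)&(X[...,2]<.02)][:,:2].astype(np.float32); print('cradle',cv2.minAreaRect(B))
T_=R.from_rotvec(get_obs()['tool_rot']).as_matrix(); print('jaw yaw',np.degrees(np.arctan2(T_[1,1],T_[0,1])))
```

```text
5548 0.20666302639337
line [-0.1074463   0.49438283] normal yaw 6.132691767322437
-0.22 128 [0.5082 0.5269] 0.5174 0.1719
-0.2 322 [0.5065 0.5255] 0.5159 0.1883
-0.18 481 [0.5044 0.5235] 0.5138 0.1985
-0.16 620 [0.5022 0.5213] 0.5117 0.2038
-0.14 734 [0.4999 0.5193] 0.5095 0.2056
-0.12 815 [0.4977 0.5172] 0.5073 0.2045
-0.1 837 [0.4952 0.5147] 0.505 0.2
-0.08 778 [0.4934 0.5125] 0.503 0.1911
-0.06 637 [0.4912 0.5107] 0.5009 0.176
-0.04 152 [0.4903 0.5087] 0.5 0.1511
6.154896859292317
s0,z0 [-0.13843954  0.10551184] r 0.09926265500419107
cradle ((0.5091420412063599, -0.13726115226745605), (0.08850935101509094, 0.12735147774219513), 5.949845790863037)
jaw yaw 6.7841643024880085
```

```bash
python3 -m crank '[[[0.004,-0.001,-0.025,-0.7],[0.004,-0.001,-0.06,-0.7],[0.004,-0.001,-0.09,-0.7],[0.004,-0.001,-0.11,-0.7],[0.004,-0.001,-0.115,-0.7]]]'; python3 -m crank '[[[0,0,0,0],[0,0,0,0]]]'; python3 shot.py 2 wrist
```

```text
t: 1.87
tool_pos: [0.5102, -0.1772, 0.1711]
tool_rot: [1.132, 1.265, -1.136]
contact_force: [-0.5, -0.1, -0.2]
opening: 0.0514
t: 2.03
tool_pos: [0.5137, -0.1782, 0.1774]
tool_rot: [1.132, 1.256, -1.131]
contact_force: [-0.1, 0.0, 0.5]
opening: 0.0513
t 2.0333 [ 0.5137 -0.1782  0.1774] F [-0.12  0.03  0.45] 0.05128886289156461
```

View pics/wrist2.png

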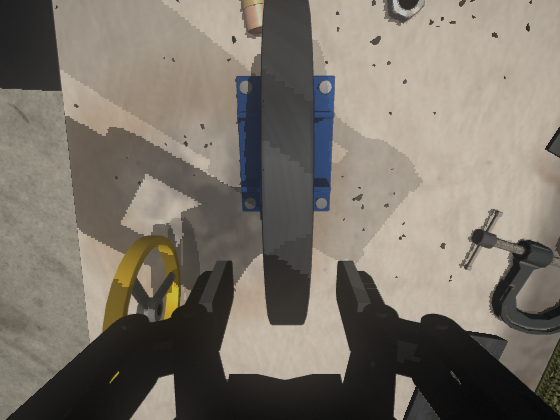

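The rim (columns 265–310) is centred between the fingers (233 and 338). Closing now.

```bash
python3 -m crank '[[[0,0,0,0],[0,0,0,0],[0,0,0,0],[0,0,0,0],[0,0,0,0]]]' 0 80; python3 -m crank '[[[0,0,0.003,0],[0,0,0.008,0],[0,0,0.015,0],[0,0,0.022,0],[0,0,0.03,0]]]'; python3 -m crank '[[[0,0,0.01,0],[0,0,0.025,0],[0,0,0.04,0],[0,0,0.055,0],[0,0,0.06,0]]]';python3 -m crank '[[[0,0,0,0],[0,0,0,0],[0,0,0,0]]]'; python3 shot.py 3 wrist scene side
```

```text
t: 2.5
tool_pos: [0.5146, -0.1778, 0.1783]
tool_rot: [1.13, 1.254, -1.129]
contact_force: [-0.6, -0.6, 5.5]
opening: 0.0183
t: 2.92
tool_pos: [0.5128, -0.1768, 0.2058]
tool_rot: [1.13, 1.26, -1.131]
contact_force: [0.3, 0.5, -5.4]
opening: 0.0182
t: 3.33
tool_pos: [0.5144, -0.1777, 0.27]
tool_rot: [1.131, 1.253, -1.129]
contact_force: [0.7, -0.1, -4.8]
opening: 0.0182
t: 3.58
tool_pos: [0.5129, -0.1769, 0.2649]
tool_rot: [1.13, 1.26, -1.132]
contact_force: [-0.9, 0.3, -6.0]
opening: 0.0184
t 3.5833 [ 0.5129 -0.1769  0.2649] F [-0.85  0.35 -6.04] 0.018370536968677322
```

View pics/side3.png

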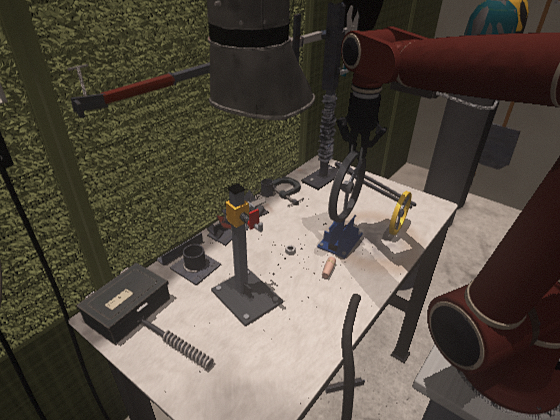

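View pics/wrist3.png

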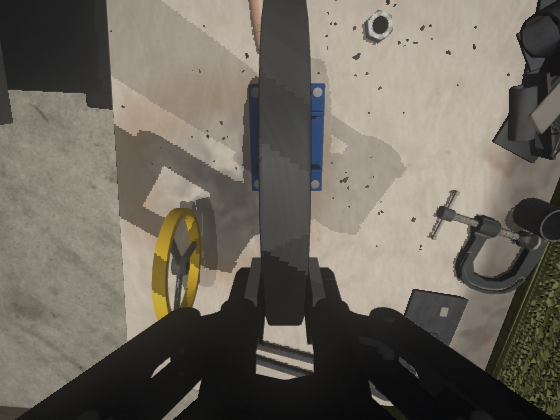

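```bash
cat > wheel.py <<'E'
import sys
from h import *
from station import get_obs
p,d,m=load(sys.argv[1]); X=cloud(d,m); o=get_obs()
T=R.from_rotvec(o['tool_rot']).as_matrix(); jy=np.arctan2(T[1,1],T[0,1]); tp=o['tool_pos']
v,u=np.mgrid[:420,:560]
n=np.array([np.cos(jy),np.sin(jy)]); t=np.array([-n[1],n[0]])
rel=X[...,:2]-tp[:2]
a=rel@n; b=rel@t; z=X[...,2]-tp[2]
k=(d>0)&(v<250)&(abs(a)<.02)&(b>0.01)&(b<.16)&(z>-.04)&(z<.06)
A,B,Z=a[k],b[k],z[k]
f=np.polyfit(B,A,1); print('n',k.sum(),'jaw yaw',np.degrees(jy).round(2),'rel yaw',np.degrees(np.arctan(-f[0])).round(2),'offset at b=.04',np.polyval(f,.04).round(4),'at 0',f[1].round(4))
g=np.c_[2*B,2*Z,np.ones(len(B))];c=np.linalg.lstsq(g,B**2+Z**2,rcond=None)[0];r=np.sqrt(c[2]+c[0]**2+c[1]**2);print('b0,z0,r',c[:2].round(4),r.round(4))
bb=c[0]
e=np.polyval(f,bb); print('centre world',(tp[:2]+bb*t+e*n).round(4),(tp[2]+c[1]).round(4),'top z',Z.max()+tp[2])
E
python3 wheel.py wrist3
```

```text
n 12759 jaw yaw 6.09 rel yaw 0.08 offset at b=.04 -0.0013 at 0 -0.0012
b0,z0,r [ 0.0405 -0.0711] 0.0973
centre world [ 0.5074 -0.1368] 0.1937 top z 0.29352694510213867
```

```bash
python3 -m crank '[[[-0.015,0.015,0,-1],[-0.03,0.04,0,-3],[-0.045,0.075,0,-6],[-0.045,0.11,0,-9],[-0.045,0.145,0,-12]]]'; python3 -m crank '[[[0,0.035,0,-3],[0,0.07,0,-5],[0,0.105,0,-6.4],[0,0.14,0,-6.4],[0,0.175,0,-6.4]]]';python3 -m crank '[[[0,0.025,0,0],[0,0.038,0,0],[0,0.043,0,0],[0,0.043,0,0],[0,0.043,0,0]]]';  python3 -m crank '[[[0,0,0,0],[0,0,0,0],[0,0,0,0]]]';python3 shot.py 4 wrist scene side; python3 wheel.py wrist4
```

```text
t: 4.15
tool_pos: [0.4674, -0.031, 0.2656]
tool_rot: [1.288, 1.157, -1.288]
contact_force: [1.6, 0.6, -7.1]
opening: 0.0183
t: 4.57
tool_pos: [0.4677, 0.1445, 0.2657]
tool_rot: [1.365, 1.1, -1.367]
contact_force: [1.3, -0.7, -6.7]
opening: 0.018
t: 4.98
tool_pos: [0.4683, 0.1852, 0.2658]
tool_rot: [1.364, 1.099, -1.367]
contact_force: [0.1, 0.5, -5.6]
opening: 0.0184
t: 5.23
tool_pos: [0.4686, 0.185, 0.2663]
tool_rot: [1.367, 1.099, -1.367]
contact_force: [-0.8, 0.1, -5.2]
opening: 0.018
t 5.2333 [0.4686 0.185  0.2663] F [-0.84  0.08 -5.21] 0.017980375706291372
n 12768 jaw yaw -12.36 rel yaw 0.03 offset at b=.04 -0.0012 at 0 -0.0012
b0,z0,r [ 0.0396 -0.0712] 0.0972
centre world [0.4759 0.2243] 0.1951 top z 0.2955641567878282
```

View pics/wrist4.png

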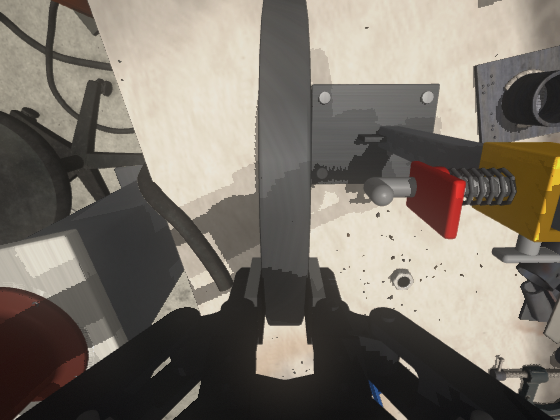

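View pics/side4.png

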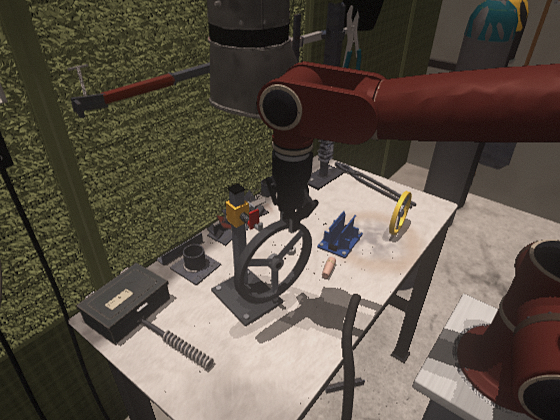

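The wrist view shows the hook clearly: tip ball at (381,192), keeper at columns 405–465, stand base at columns 310–440. I'll measure hook against wheel in this same view, so calibration errors cancel.

```bash
cat > hook.py <<'E'
import sys
from h import *
from station import get_obs
p,d,m=load(sys.argv[1]); X=cloud(d,m); o=get_obs()
T=R.from_rotvec(o['tool_rot']).as_matrix(); jy=np.arctan2(T[1,1],T[0,1]); tp=o['tool_pos']
n=np.array([np.cos(jy),np.sin(jy)]); t=np.array([-n[1],n[0]])
rel=X[...,:2]-tp[:2]; a=rel@n; b=rel@t-.04; z=X[...,2]
hsv=cv2.cvtColor(p,cv2.COLOR_RGB2HSV)
r=((cv2.inRange(hsv,(0,150,60),(6,255,255))>0)|(cv2.inRange(hsv,(174,150,60),(180,255,255))>0))&(d>0)&(z>.24)&(z<.32)&(abs(b)<.04)
pr=lambda s,k:print(s,k.sum(),'a',np.percentile(a[k],[2,50,98]).round(4),'b',np.percentile(b[k],[2,50,98]).round(4),'z',np.percentile(z[k],[2,50,98]).round(4))
pr('keeper',r)
top=r&(z>np.percentile(z[r],98)-.004); pr(' top',top)
fc=r&(z<np.percentile(z[r],98)-.006)&(z>.262); pr(' face',fc); f=np.polyfit(b[fc],a[fc],1); print(' face slope deg',np.degrees(np.arctan(-f[0])))
am=np.percentile(a[r],2)
tip=(d>0)&(z>.24)&(z<.30)&(abs(b)<.03)&(a>am-.03)&(a<am-.002)&(hsv[...,1]<80); pr('tip+arm',tip)
tt=tip&(z>np.percentile(z[tip],99)-.005); pr(' tiptop',tt)
ya=(cv2.inRange(hsv,(15,130,50),(35,255,255))>0)&(d>0)&(z>.22); pr('bracket',ya)
E
python3 hook.py wrist4
python3 - <<'E'
from h import *
p,d,m=load('wrist4');X=cloud(d,m)
k=((d>0)&(abs(X[...,2]-.01)<.006)&(p.max(2)<140)).astype(np.uint8); k[:,:312]=0
n,l,s,c=cv2.connectedComponentsWithStats(k); 
for j in range(1,n):
    if s[j,4]>800: B=X[l==j][:,:2].astype(np.float32); print(s[j],cv2.minAreaRect(B),X[l==j][:,2].mean())
print('bench',X[300:340,420:460,2].mean())
E
```

```text
keeper 2006 a [0.061  0.0618 0.0721] b [-0.0073  0.0084  0.0143] z [0.2535 0.2855 0.2935]
 top 835 a [0.0611 0.063  0.0659] b [-0.0082  0.0046  0.014 ] z [0.29   0.2924 0.2937]
 face 839 a [0.0609 0.0615 0.0645] b [0.0027 0.0095 0.0144] z [0.2627 0.2767 0.2871]
 face slope deg -5.769165303022625
tip+arm 1064 a [0.0375 0.0438 0.0586] b [-0.0013  0.0042  0.0073] z [0.2558 0.2617 0.275 ]
 tiptop 371 a [0.0378 0.0415 0.0462] b [-0.0014  0.0031  0.0069] z [0.2705 0.2733 0.2753]
bracket 5777 a [0.1061 0.1072 0.1273] b [-0.0151  0.0074  0.0213] z [0.2335 0.2693 0.2815]
[ 476   46   84   97 3828] ((0.7586773037910461, 0.20908258855342865), (0.09391628950834274, 0.10176965594291687), 2.4350712299346924) 0.005773427772655672
[ 312   84  128  100 9539] ((0.5809093117713928, 0.2046225368976593), (0.11877655237913132, 0.1490895003080368), 77.61003112792969) 0.009078498040176988
[ 491  357   69   63 1013] ((0.7884400486946106, -0.23731237649917603), (0.0701606497168541, 0.1645938754081726), 42.547889709472656) 0.010460525033651698
bench 0.027158626448491527
```

```bash
python3 -m crank '[[[0.003,0.002,-0.001,0],[0.008,0.001,-0.003,0],[0.013,0,-0.003,0],[0.018,-0.001,-0.003,0],[0.02,-0.001,-0.003,0]]]'; python3 -m crank '[[[0.005,-0.001,0,0],[0.01,-0.002,0,0],[0.015,-0.003,0,0],[0.02,-0.004,0,0],[0.025,-0.0055,0,0]]]'; python3 -m crank '[[[0,0,0,0],[0,0,0,0],[0,0,0,0]]]'; python3 shot.py 5 wrist scene side; python3 wheel.py wrist5; python3 hook.py wrist5
```

```text
t: 5.8
tool_pos: [0.4894, 0.1846, 0.2631]
tool_rot: [1.366, 1.099, -1.366]
contact_force: [-0.1, 0.2, -6.0]
opening: 0.0183
t: 6.22
tool_pos: [0.5141, 0.1793, 0.2633]
tool_rot: [1.366, 1.1, -1.366]
contact_force: [0.4, 0.0, -5.8]
opening: 0.0183
t: 6.47
tool_pos: [0.5134, 0.1794, 0.2632]
tool_rot: [1.365, 1.1, -1.366]
contact_force: [-0.1, 0.7, -5.4]
opening: 0.0183
t 6.4667 [0.5134 0.1794 0.2632] F [-0.09  0.73 -5.38] 0.018297270226660802
n 14291 jaw yaw -12.29 rel yaw 4.56 offset at b=.04 0.0031 at 0 0.0062
b0,z0,r [ 0.0601 -0.026 ] 0.0518
centre world [0.5275 0.2378] 0.2372 top z 0.2942675505464568
keeper 1491 a [0.0165 0.0195 0.0302] b [-0.0113  0.0045  0.0106] z [0.2555 0.2875 0.2935]
 top 725 a [0.0167 0.0188 0.0211] b [-0.0119  0.0004  0.0103] z [0.2904 0.2925 0.2936]
 face 531 a [0.0165 0.0264 0.0304] b [-0.008   0.0051  0.0106] z [0.2623 0.2656 0.2859]
 face slope deg 36.155735293712716
tip+arm 8245 a [-0.0116 -0.0007  0.0132] b [-0.0293  0.0013  0.0289] z [0.2669 0.288  0.2961]
 tiptop 265 a [-0.0133  0.0093  0.0141] b [-0.0299 -0.029  -0.0282] z [0.2934 0.2969 0.2999]
bracket 6378 a [0.0616 0.065  0.0968] b [-0.0185  0.0118  0.0175] z [0.235  0.2758 0.2816]
```

View pics/wrist5.png

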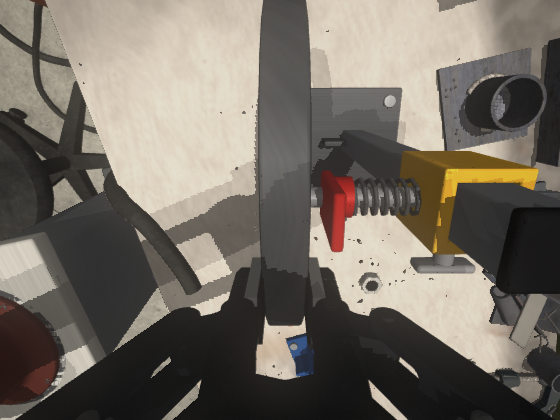

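```bash
python3 -m crank '[[[0.003,-0.0007,0,0],[0.006,-0.0013,0,0],[0.008,-0.0018,0,0],[0.010,-0.0022,0,0],[0.010,-0.0022,0,0]]]'; python3 -m crank '[[[0.002,-0.0004,0,0],[0.004,-0.0009,0,0],[0.006,-0.0013,0,0],[0.0065,-0.0014,0,0],[0.0065,-0.0014,0,0]]]'; python3 -m crank '[[[0,0,0,0],[0,0,0,0],[0,0,0,0]]]'; python3 shot.py 6 wrist scene side; python3 hook.py wrist6
```

```text
t: 7.03
tool_pos: [0.5235, 0.1772, 0.2633]
tool_rot: [1.365, 1.101, -1.366]
contact_force: [-2.5, 0.5, -4.8]
opening: 0.0183
t: 7.45
tool_pos: [0.5299, 0.1758, 0.2632]
tool_rot: [1.365, 1.1, -1.366]
contact_force: [-5.4, 0.1, -3.5]
opening: 0.0182
t: 7.7
tool_pos: [0.5299, 0.1758, 0.2632]
tool_rot: [1.366, 1.1, -1.366]
contact_force: [-4.3, 1.2, -4.6]
opening: 0.0184
t 7.7 [0.5299 0.1758 0.2632] F [-4.33  1.18 -4.61] 0.018441928891366293
keeper 1456 a [0.0085 0.0121 0.022 ] b [-0.0116  0.0026  0.0105] z [0.2573 0.2907 0.2936]
 top 746 a [0.0085 0.0106 0.013 ] b [-0.0121  0.0002  0.0103] z [0.2907 0.2925 0.2938]
 face 532 a [0.0094 0.0184 0.0221] b [-0.0084  0.0025  0.0106] z [0.2622 0.2651 0.2863]
 face slope deg 25.354508512506268
tip+arm 7744 a [-0.0189 -0.0039  0.0061] b [-0.0292  0.0018  0.0288] z [0.2658 0.288  0.2946]
 tiptop 196 a [-0.0169 -0.0135 -0.0105] b [-0.0298 -0.0289 -0.0282] z [0.2928 0.2968 0.2999]
bracket 5699 a [0.0448 0.0492 0.08  ] b [-0.0183  0.0125  0.0175] z [0.2352 0.2773 0.2817]
```

View pics/wrist6.png

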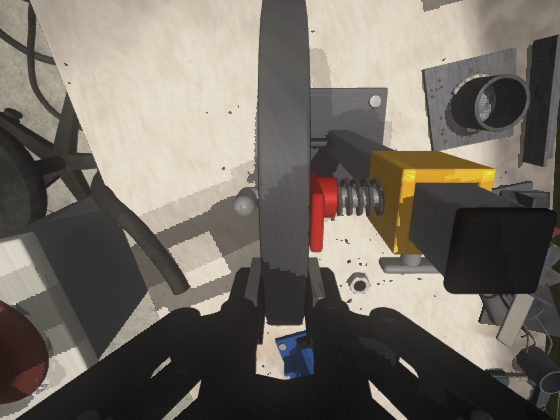

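The keeper is pushed back about 8.8 mm (force about 4.5 N). The tip ball at (245,204) is now visible behind the rim's left face (259). Lowering slowly and feeling for the arm.

```bash
python3 -m crank '[[[0.0005,0,-0.002,0],[0.0005,0,-0.004,0],[0.0005,0,-0.006,0],[0.0005,0,-0.008,0],[0.0005,0,-0.009,0]]]'; python3 -m crank '[[[0,0,-0.001,0],[0,0,-0.002,0],[0,0,-0.003,0],[0,0,-0.004,0],[0,0,-0.004,0]]]'; python3 -c "
from station import *;o=get_obs();print(o['contact_force'].round(2),o['wrist_torque'].round(3),o['tool_pos'].round(4))"
```

```text
t: 8.27
tool_pos: [0.5303, 0.1758, 0.2537]
tool_rot: [1.365, 1.1, -1.366]
contact_force: [-4.8, 2.1, -4.2]
opening: 0.0184
t: 8.68
tool_pos: [0.5304, 0.1758, 0.2499]
tool_rot: [1.365, 1.1, -1.366]
contact_force: [-4.6, 1.4, -5.4]
opening: 0.0181
[-4.64  1.35 -5.4 ] [-0.002  0.746  0.172] [0.5304 0.1758 0.2499]
```

```bash
python3 -m crank '[[[0,0,-0.001,0],[0,0,-0.002,0],[0,0,-0.002,0],[0,0,-0.002,0]]]'; python3 -m crank '[[[0,0,-0.0005,0],[0,0,-0.001,0],[0,0,-0.001,0],[0,0,-0.001,0]]]'
```

```text
t: 9.02
tool_pos: [0.5304, 0.1758, 0.248]
tool_rot: [1.365, 1.1, -1.366]
contact_force: [-5.1, 1.5, -5.8]
opening: 0.0181
t: 9.35
tool_pos: [0.5305, 0.1758, 0.2472]
tool_rot: [1.366, 1.1, -1.366]
contact_force: [-5.0, 1.7, -4.7]
opening: 0.0182
```

```bash
python3 shot.py 7 wrist scene side; python3 -c "
import cv2
for n in ['scene7','side7']:
    a=cv2.imread(f'pics/{n}.png')[150:310,190:350]; cv2.imwrite(f'pics/{n}c.png',cv2.resize(a,None,fx=3.6,fy=3.6,interpolation=2))"
```

```text
t 9.35 [0.5305 0.1758 0.2472] F [-4.98  1.68 -4.71] 0.018151737508889217
```

View pics/scene7c.png

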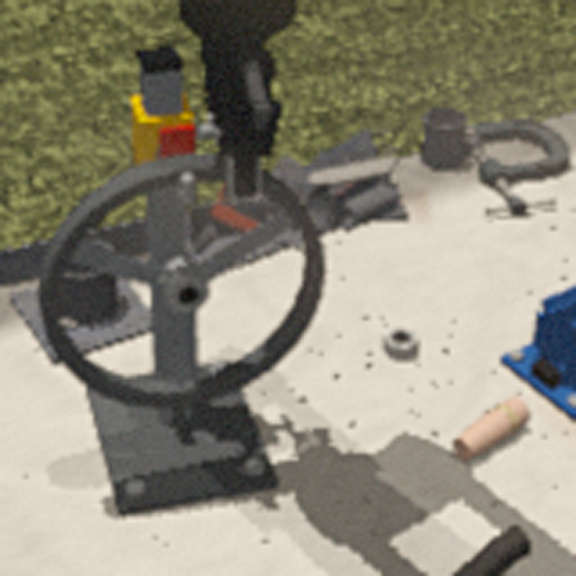

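View pics/wrist7.png

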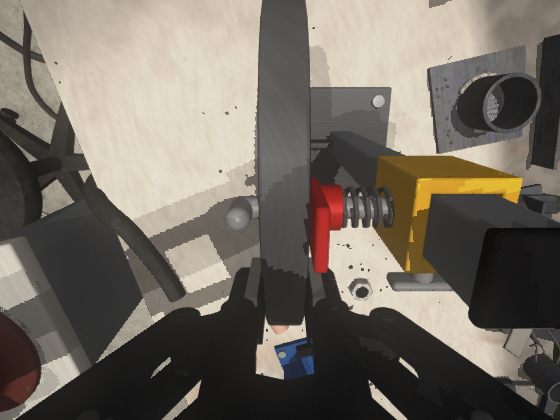

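The scene crop shows the tip (187,180) in front of the rim and the rim pressed against the red keeper. The arm isn't touched yet, so I'll keep feeling down.

```bash
for i in 1; do python3 -m crank '[[[0,0,-0.0005,0],[0,0,-0.001,0],[0,0,-0.001,0],[0,0,-0.001,0]]]'; done; python3 -m crank '[[[0,0,-0.0005,0],[0,0,-0.001,0],[0,0,-0.001,0],[0,0,-0.001,0]]]'
```

```text
t: 9.83
tool_pos: [0.5305, 0.1758, 0.2462]
tool_rot: [1.366, 1.1, -1.366]
contact_force: [-4.9, 1.6, -3.9]
opening: 0.0183
t: 10.17
tool_pos: [0.5306, 0.1758, 0.2458]
tool_rot: [1.366, 1.1, -1.365]
contact_force: [-6.3, 0.8, -2.0]
opening: 0.0179
```

```bash
python3 -m crank '[[[0,0,-0.0005,0],[0,0,-0.001,0],[0,0,-0.001,0],[0,0,-0.001,0]]]'
```

```text
t: 10.5
tool_pos: [0.5307, 0.1758, 0.2456]
tool_rot: [1.366, 1.099, -1.365]
contact_force: [-7.0, 0.9, 0.8]
opening: 0.018
```

Contact felt: the z reading went from −5 to +0.8 N, with TCP z at 0.2456. I'll ease up slightly and let the rim come back against the tip.

```bash
python3 -m crank '[[[0,0,0.0006,0],[0,0,0.0006,0],[-0.001,0.0002,0.0006,0],[-0.001,0.0002,0.0006,0]]]'; python3 -m crank '[[[-0.0005,0.0001,0,0],[-0.001,0.0002,0,0],[-0.001,0.0002,0,0],[-0.001,0.0002,0,0]]]'; python3 shot.py 8 wrist; python3 hook.py wrist8 | head -3
```

```text
t: 10.83
tool_pos: [0.5302, 0.1759, 0.2457]
tool_rot: [1.367, 1.098, -1.364]
contact_force: [-3.3, -0.1, -2.0]
opening: 0.0183
t: 11.17
tool_pos: [0.5291, 0.1762, 0.2456]
tool_rot: [1.367, 1.099, -1.364]
contact_force: [-1.7, 0.4, 0.6]
opening: 0.0185
t 11.1667 [0.5291 0.1762 0.2456] F [-1.68  0.42  0.57] 0.01846079158583963
keeper 2234 a [0.0085 0.0115 0.0221] b [-0.0118  0.0032  0.0104] z [0.2566 0.286  0.2935]
 top 1030 a [0.0085 0.0107 0.0131] b [-0.0124 -0.      0.0102] z [0.29   0.2924 0.2937]
 face 914 a [0.0085 0.0163 0.0222] b [-0.0089  0.0034  0.0105] z [0.2622 0.266  0.2868]
```

```bash
for w in 4 5 6 7; do python3 hook.py wrist$w|grep -E "keeper|bracket"|cut -c1-50; done;  python3 hook.py wrist8|tail -1; python3 wheel.py wrist8; python3 -m crank '[[[-0.0005,0.0001,0,0],[-0.0008,0.0002,0,0],[-0.0008,0.0002,0,0],[-0.0008,0.0002,0,0]]]'
```

```text
keeper 2006 a [-0.      0.0008  0.0111] b [-0.0113
bracket 5777 a [0.0451 0.0462 0.0663] b [-0.0191  
keeper 1491 a [0.0004 0.0033 0.014 ] b [-0.0114  0
bracket 6378 a [0.0455 0.0489 0.0807] b [-0.0186  
keeper 1456 a [0.0094 0.0129 0.0228] b [-0.0117  0
bracket 5699 a [0.0456 0.0501 0.0808] b [-0.0184  
keeper 2153 a [0.0098 0.013  0.0234] b [-0.0117  0
bracket 7608 a [0.0456 0.05   0.0809] b [-0.0185  
bracket 7857 a [0.0456 0.0498 0.0808] b [-0.0184  0.0124  0.0174] z [0.236  0.2765 0.2817]
n 15111 jaw yaw -12.31 rel yaw 1.51 offset at b=.04 0.0001 at 0 0.0011
b0,z0,r [ 0.0622 -0.0132] 0.0439
centre world [0.5418 0.2371] 0.2323 top z 0.2942765459544954
t: 11.55
tool_pos: [0.5281, 0.1764, 0.2455]
tool_rot: [1.367, 1.099, -1.364]
contact_force: [-0.5, 0.3, 1.9]
opening: 0.0181
```

```bash
python3 -m crank '[[[0,0,0.0006,0],[-0.0005,0.0001,0.0008,0],[-0.0008,0.0002,0.0008,0],[-0.0008,0.0002,0.0008,0]]]'; python3 shot.py 9 wrist scene; python3 hook.py wrist9|grep -E "keeper|bracket"; python3 -c "
import cv2
for n in ['scene9']:
    a=cv2.imread(f'pics/{n}.png')[150:310,190:350]; cv2.imwrite(f'pics/{n}c.png',cv2.resize(a,None,fx=3.6,fy=3.6,interpolation=2))"
```

```text
t: 11.88
tool_pos: [0.527, 0.1766, 0.2456]
tool_rot: [1.366, 1.1, -1.365]
contact_force: [-0.4, 0.6, 1.2]
opening: 0.0182
t 11.8833 [0.527  0.1766 0.2456] F [-0.36  0.59  1.2 ] 0.018187486023884886
keeper 2262 a [0.0085 0.0115 0.022 ] b [-0.0117  0.003   0.0104] z [0.2562 0.2857 0.2935]
bracket 8052 a [0.0478 0.0519 0.0831] b [-0.0185  0.0123  0.0174] z [0.2355 0.2763 0.2817]
```

View pics/scene9c.png

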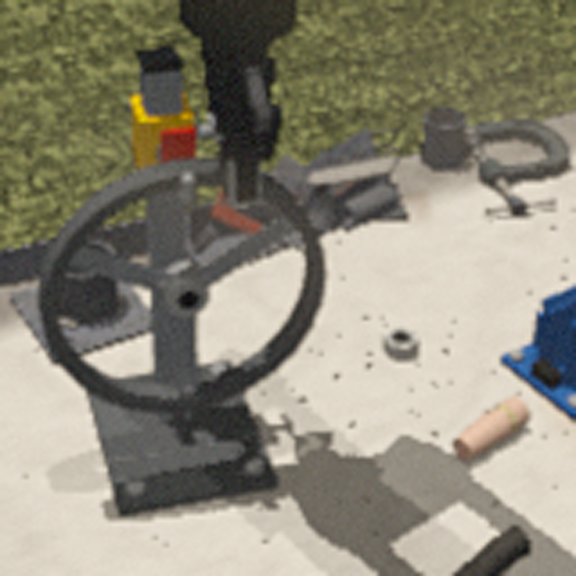

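View pics/wrist9.png

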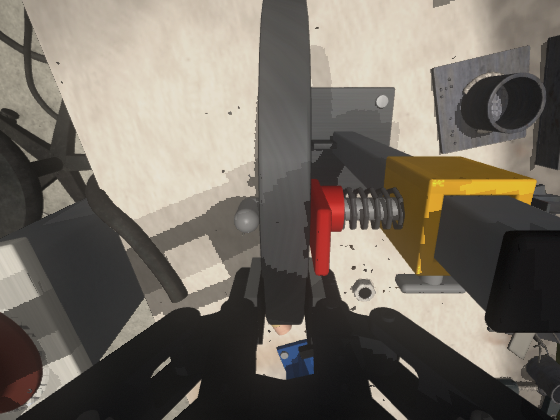

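The keeper gap gives about 5.8 mm travel, so the rim rests against the tip and on the arm. The tip is at (246,221), touching the rim's left edge. Releasing.

```bash
python3 -m crank '[[[0,0,0,0],[0,0,0,0]]]' 0.3 20;  python3 -m crank '[[[0,0,0,0],[0,0,0,0],[0,0,0,0],[0,0,0,0],[0,0,0,0]]]' 0.55; python3 shot.py 10 wrist; python3 hook.py wrist10|grep -E "keeper|bracket"
```

```text
t: 12.15
tool_pos: [0.5269, 0.1764, 0.2454]
tool_rot: [1.365, 1.1, -1.366]
contact_force: [-0.5, -0.2, 0.0]
opening: 0.0254
t: 12.57
tool_pos: [0.5269, 0.1766, 0.2457]
tool_rot: [1.366, 1.1, -1.366]
contact_force: [-0.4, -0.7, -1.2]
opening: 0.0467
t 12.5667 [0.5269 0.1766 0.2457] F [-0.41 -0.69 -1.16] 0.04672435600914545
keeper 2182 a [0.0084 0.0116 0.0221] b [-0.0113  0.0034  0.0105] z [0.2566 0.2853 0.2935]
bracket 8076 a [0.0478 0.0518 0.083 ] b [-0.0186  0.0124  0.0175] z [0.235  0.2761 0.2816]
```

View pics/wrist10.png

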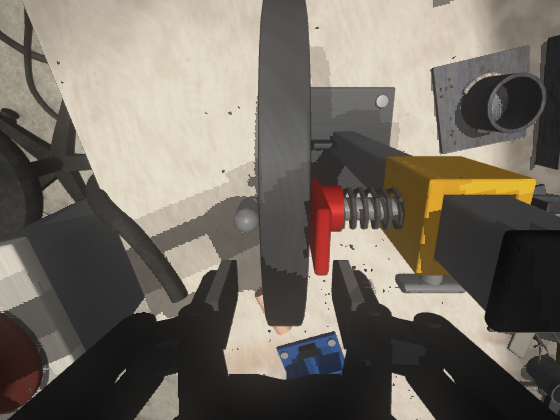

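The fingers (columns 235 and 335) are clear of the rim (260–310) on both sides and the wheel hasn't moved. Retreating straight up.

```bash
python3 -m crank '[[[0,0,0.01,0],[0,0,0.025,0],[0,0,0.045,0],[0,0,0.065,0],[0,0,0.085,0]]]'; python3 -m crank '[[[0,0,0.02,0],[-0.02,-0.02,0.03,0],[-0.05,-0.05,0.03,0],[-0.08,-0.08,0.03,0],[-0.09,-0.1,0.03,0]]]'; python3 -m crank '[[[0,0,0,0],[0,0,0,0],[0,0,0,0],[0,0,0,0],[0,0,0,0]]]'; python3 shot.py 11 scene side wrist
python3 -m crank '[[[0,0,0,0],[0,0,0,0],[0,0,0,0],[0,0,0,0],[0,0,0,0]]]'; python3 shot.py 12 scene side
python3 - <<'E'
from h import *
for n in ['scene','side']:
    a,b=load(n+'11')[0],load(n+'12')[0]; print(n,'max diff',np.abs(a.astype(int)-b)[140:320,170:330].mean())
    c=np.hstack([cv2.resize(x[140:310,180:350],None,fx=3.5 if n=='scene' else 3.5,fy=3.5,interpolation=2) for x in [b]]); cv2.imwrite(f'pics/{n}12c.png',c[...,::-1])
    p,d,m=load(n+'12'); X=cloud(d,m); th=np.radians(-12.3); R2=np.array([[np.cos(th),np.sin(th)],[-np.sin(th),np.cos(th)]])
    S=(X[...,:2]-[.535,.2133])@R2.T; z=X[...,2]
    k=(d>0)&(abs(S[...,0]+.002)<.03)&(abs(S[...,1])<.11)&(z>.06)&(z<.29)&(p.max(2)<140)
    A=S[k];Z=z[k]; f=np.polyfit(A[:,1],A[:,0],1); print('axle dev deg',np.degrees(np.arctan(f[0])),'x pct',np.percentile(A[:,0],[5,50,95]),'y',np.percentile(A[:,1],[1,99]),'z',np.percentile(Z,[1,99]))
E
```

```text
t: 13.03
tool_pos: [0.5269, 0.1766, 0.3324]
tool_rot: [1.366, 1.1, -1.365]
contact_force: [0.2, 0.2, 0.3]
opening: 0.0471
t: 13.45
tool_pos: [0.4347, 0.0755, 0.3623]
tool_rot: [1.366, 1.098, -1.364]
contact_force: [0.7, 0.2, 1.3]
opening: 0.0472
t: 13.87
tool_pos: [0.4373, 0.0772, 0.3605]
tool_rot: [1.365, 1.101, -1.365]
contact_force: [0.3, 0.2, 0.5]
opening: 0.0467
t 13.8667 [0.4373 0.0772 0.3605] F [0.29 0.25 0.52] 0.04666139981817465
t: 14.43
tool_pos: [0.4369, 0.0766, 0.3607]
tool_rot: [1.366, 1.1, -1.366]
contact_force: [-0.2, 0.5, 0.6]
opening: 0.0467
t 14.4333 [0.4369 0.0766 0.3607] F [-0.16  0.49  0.56] 0.046681319996360965
scene max diff 2.4982060185185184
axle dev deg -0.28863554491060583 x pct [-0.01333047 -0.00719994  0.00623382] y [-0.09246247  0.09739966] z [0.08154277 0.28383875]
side max diff 1.8942939814814814
axle dev deg -0.05752206192698519 x pct [-0.01183063 -0.00449838  0.0082086 ] y [-0.09224731  0.09969651] z [0.07940586 0.28260872]
```

View pics/scene12c.png

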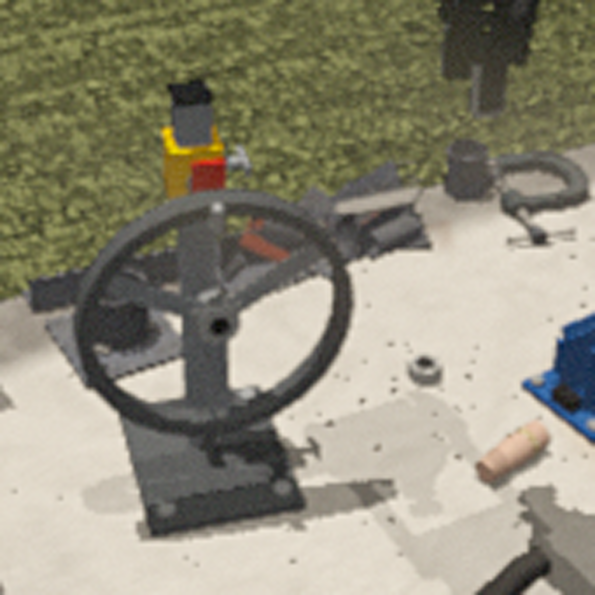

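View pics/side12c.png

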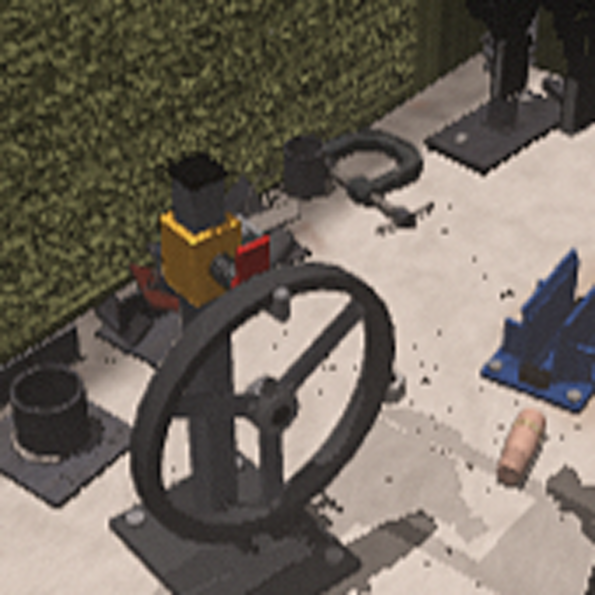

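View pics/wrist11.png

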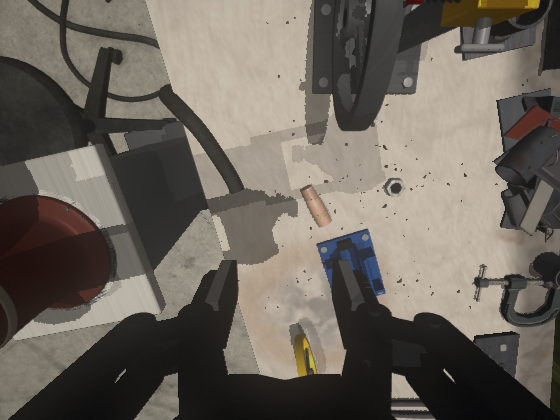

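Both views show the wheel hanging still behind the tip (scene crop (218,207), side crop (281,300)). The rim rests on the arm, the red keeper is against it, and nothing else has been disturbed. Handing in.

```bash
python3 -c "
from station import *
print(finish_job())"
```

```text
the job is handed in; nothing more can be done
None
```

The steel wheel is hanging by its rim on the J-hook, behind the upturned tip with the red keeper closed on it. I handed the job in at about 14.5 s of the 61 s allowed; no verdict is reported.

**What I did:** I gripped the rim at its -y grip point and lifted it straight out of the cradle, to a wheel centre about 0.195 m up. I carried it over the tip and pushed the keeper back about 9 mm (about 4.5–5 N). Then I lowered it by feel until it touched the hook's arm, let it settle back against the tip, released it and backed off upward.

**Last checks:**

| Check | Measured | Required |
|---|---|---|
| Keeper travel, after release | about 5.7–5.8 mm | 4 to 9 mm |
| Axle off the hook's arm | under 0.5° | under 8.6° (0.15 rad) |
| Centre in x | about -2 mm | -9 to +6 mm |
| Centre in y | within about 4 mm | ±20 mm |
| Centre height | about 0.18 m | 0.150 to 0.196 m |

- **At rest:** two pictures about half a second apart showed no visible motion of the wheel.
- **Forces:** the strongest reading at the wrist was about 7 N. That is not the wheel-to-stand contact force itself, but it leaves a wide margin below 25 N.
- **Other objects:** the gas nozzle, nut and stub plate look unmoved by eye. I did not measure them or check the chipping hammer separately.

**Disagreements:** the side camera reads heights about 3 mm low and the wrist camera put the arm about 2.5 mm lower than the others. I relied on the felt contact for the final height. The wheel-fitting check on the wrist view stopped being reliable once the hook was in the picture, so I ignored it there.

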